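# Reset the length stop on a leather-bench gauge to its orange marker

## Robot

A 6-joint arm with a two-finger parallel gripper is mounted at the origin on the work surface. World frame = base frame: x ahead of the robot, y to its left, z up, the work surface at z = 0. Lengths are in m, angles in rad, forces in N, time in s.
With the tool pointing down it reaches from about 0.3 to 0.85 m from the base axis. Payload 5.4 kg.
Tool frame: the origin (TCP) lies between the finger pads, 19 mm behind the fingertips; this is the grasp point; z points along the fingers, y is the line along which they close (so a half turn about z gives the same grasp; the last joint's range is limited). The gripper opens to 85 mm and grips with 20 to 120 N. Pads are 22 mm wide; open, the fingers measure 114 mm over their backs; the gripper's body (76 mm by 85 mm) begins 54 mm behind the grasp point. The pads swing forward as they close: fully open they stand 13 mm farther back than shut.
Start: joints at [-1.472, 0.158, 1.597, -0, 1.386, -0.21], TCP at [0.175, -0.548, 0.25] pointing down, gripper open.
Joint ranges: [-2.91, 2.91], [-0.94, 2.29], [0.18, 2.7], [-1.29, 4.43], [0.17, 2.64], [-3, 3]. Speed limits (rad/s): [2.57, 2.57, 3.14, 3.14, 3.14, 3.14].

## Interface

Orientations are given as a unit quaternion [x, y, z, w].
In Python, from workcell import manip gives the robot as it stands.
- The arm moves only by the tool apply_moves, never from a script. Its arguments are lists of equal length, an entry for each row: "dr": the turn, a rotation vector about the tool's x, y, z in rad, a list of three; "offset": the shift along the tool's x, y, z in mm, a list of three; "gripper": the finger opening in mm, from 0 to 85.4. A call has exactly 8 rows; each row shifts and turns the commanded pose from where the row before left it, along the tool's axes as they then stand; what a row does not reach is not made up. A row lasts 1/8 s, in which the tool goes at most 62.5 mm and 10.7 degrees, less where a joint would pass 70% of its speed; a pose out of reach is approached as far as the arm can. A call is refused whole if a number of a shift passes 62.5 or a number of a turn 0.188, either way. A call with a gripper value outside its range is refused whole. The fingers move at their own pace and stop on an object; "squeeze" is the grip in N (left out, the last holds). Time passes only in rows, so rows that do not move let the fingers close, or fill a call up. It gives the time, the measured TCP pose, the force, the opening and the grip force at its end, in the units of the state.
- manip.state(): the state, without advancing time (a new reading comes with each control period).
- manip.grab_frame(name): name is "side" or "top" or "wrist"; returns (picture, depth): 384x512x3 uint8, blue, green, red; 384x512 float32, m along the optical axis (not along the pixel's ray), 0 where there is no reading.
- manip.calibration(name): a dict with "fx", "fy", "cx", "cy" (pixels), "dist" ([k1, k2, p1, p2, k3] as OpenCV has them; the pictures are not rectified), "rvec" (rotation vector, rad) and "tvec" (3), from world to camera coordinates, as OpenCV has them. Camera axes: x right, y down, z forward; pixel columns grow to the right and rows downward; lengths in m; the calibration is good to about 2 mm. A picture is of the moment at which its call begins: read the wrist's pose just before it. calibration takes no time and is no camera call; for the wrist camera it gives the pose at the moment of the call.
- manip.finish_job(): hands the job in; it is judged then, once.
The state is a dict: "clock": time; "q": joint angles; "joint_vel": joint speeds; "joint_torque": joint torques, N m; "tool_pos": TCP position; "ee_rot": TCP orientation; "ft_force": force on the tool from outside, world axes, zero at the start; "torque": the same for the moment, N m; "opening": finger opening in m; "finger_force": force on a finger pad.
Only numpy, scipy, OpenCV 4.12 (cv2) and the standard library are available. Lean on these libraries where they do the work, as an engineer would, in place of code of your own. Each camera call takes 0.05 s, during which the arm holds its last target. There are 200 camera calls.

## Task

Move the gauge's length stop to the orange marker: lift the red-tipped clamp lever, slide the carriage until its red pointer is at the orange marker, then press the lever fully down again so that its tooth drops into the notch there. The markers are clipped on by eye, so the notch may lie a few millimetres to either side of the marker: feel for it with the lever. Leave the tools, bottles and jars around it where they stand.

Things in the scene. Friction and masses are not known exactly. Their poses are not given: they have to be found in the camera images.
- gauge: Green gauge fixed to the table, base plate 165 x 420 x 16 mm (x -60 to 105 mm). Origin on the table below the lever's hinge line at mid-length; z up, y along the guide rail (slide direction), -x is the front, where the lever's red grip points, roughly to the robot (yaw up to 0.3 rad).
- shelf_edge (a point): Middle of the lower front edge of the gauge's fixed wooden shelf, 180 mm up. Shelf: x -92 to -37 mm on the gauge, 420 mm long, 16 mm thick, on posts 30 x 20 mm at x -45, y +-190 mm. It stands right over the lever: a tool pointing straight down does not fit; one tilted 30 to 40 degrees, fingers pointing down and to the gauge's +x, does.
- comb_mid (a point): Middle of the top of the notched aluminium comb bar, 44 mm above the table: x -46 to -26 mm, y -150 to 150 mm on the gauge. Nine notches, 10 mm wide in y and 10 mm deep, 25 mm apart, at y = -100, -75 ... 100 mm.
- lever_grip (a point): Centre of the lever's red grip, a cylinder 22 mm in diameter, 30 mm long, lying along the gauge's y (its flat ends, 30 mm apart, can be pinched), 100 mm from the hinge line on the -x side. Lever fully down: 64 mm above the table, level with the hinge. Nothing stands close below or in front of it; comb and base plate begin 54 and 40 mm behind it.
- lever_hinge (a point): Point on the lever's hinge axis at mid-width of the carriage, 64 mm above the table. The axis runs along the gauge's y. It moves with the carriage.
- lever (a joint): Clamp lever angle, rad: 0 fully down (locked, tooth 7 mm deep in a notch), grows as the grip rises, 0.6 upper stop. Above 0.23 the tooth is clear and the carriage slides; at 0.16 to 0.2 it rests on the comb between notches. Tooth: 6 mm brass pin, round end, 34 mm from the hinge; enters within about 2 mm of a notch's centre. Stays where left; 1 to 3 N at the grip turns it.
- carriage (a joint): Position (m) of the blue carriage along the gauge's y: 0 mid-length, range +-0.112; tooth and pointer are at this y. Carriage 70 mm wide in y, 56 mm in x, with an upright aluminium stop plate. With the lever up it slides with about 3 N of friction, by the pinched lever grip or pushed at its sides. Starts locked in the middle notch.
- pointer_tip (a point): Tip of the red pointer on the rear (+x) of the carriage, 77 mm behind the hinge line, 40 mm above the table, at the same y on the gauge as the tooth.
- marker_orange: Orange marker clip, the target: fixed, 16 x 12 x 35 mm high, on the base plate near its rear edge (x 93 mm on the gauge). Origin under its centre, axes parallel to the gauge's. Its y is within 6 mm of the notch meant, the nearest one. Stands at any of four places, about 50 or 100 mm either side of mid-length; white, green, black clips at the others.
- dye_bottle: Amber dye bottle with black cap, 36 mm diameter, 65 mm high, loose on the shelf of the gauge; leave alone. Origin under its centre.
- stamp_block: Light wooden block 42 x 110 x 28 mm with steel stamps standing in it, loose on the shelf; leave alone. Origin under its centre.
- blue_cap: Blue plastic cap, 58 mm diameter, 16 mm high, loose on the table in front of the gauge; leave alone. Origin under its centre.
- red_cup: Red plastic cup, 68 mm across the rim, 85 mm high, loose in front of the gauge near its right end; leave alone. Origin under its centre.
- glue_jar: Clear jar with yellow cap, 64 mm diameter, 75 mm high, loose beside the gauge's left end; leave alone. Origin under its centre.
- calculator: Black calculator 130 x 85 x 16 mm, loose on the table to the robot's left; leave alone. Origin under its centre.
- mallet: Mallet with white head, 240 mm long, 85 mm wide, 56 mm high, lying loose on the right of the table; leave alone. Origin on the table under its middle.

How it is judged:
On the way, in this order (a step that is already met when the one before it is completed fails the run):
1. the clamp lever is raised out of its notch (above 0.19 rad) (value of joint lever above 0.19 rad), for 0.1 s.
2. the carriage's pointer is within 10 mm of the orange marker along the rail, the lever still raised or resting on the comb (y of pointer_tip in the frame of marker_orange between -0.01 and 0.01 m and value of joint lever above 0.12 rad), for 0.1 s.
At the end, for the whole second after the job is handed in: The lever is fully down (below 0.06 rad) with its tooth in the notch at the orange marker: the pointer is within 10 mm of the marker's centre along the rail, the carriage at rest (y of pointer_tip in the frame of marker_orange between -0.01 and 0.01 m and value of joint lever below 0.06 rad and velocity of joint carriage between -0.01 and 0.01 m/s); the robot touches nothing.
It fails at once if a loose thing nearby is shifted by more than 25 mm or tipped over (distance of any of dye_bottle, stamp_block, blue_cap, red_cup, glue_jar, calculator, mallet from where it was at the start of the episode above 0.025 m or angle between any of dye_bottle, stamp_block, blue_cap, red_cup, glue_jar, calculator, mallet's own z axis and vertical above 0.5 rad).
It also fails if it takes over 51 s, if anything falls off the work surface, if the arm or the gripper's body presses on something with over 40 N, if the wrist force passes 120 N, or if a joint passes its speed limit or range.

## Working session

There is one attempt and no reset: what is moved stays moved. The work goes in short steps, Python scripts to look and compute and a tool call to move; the robot and the scene stay as the last step left them, time stands still between calls to the robot, and variables do not carry over. Pictures are saved under pics/ and viewed, at most 10 in all, crops included, and the job is handed in when it is done.

Besides the shell and the picture viewer there is one more tool, called after "Request:" as name(argument=value, ...) on one line, values as JSON. apply_moves: Moves the arm, as the interface text tells. Its arguments: {"type":"object","properties":{"dr":{"type":"array","items":{"type":"array","items":{"type":"number"}}},"offset":{"type":"array","items":{"type":"array","items":{"type":"number"}}},"gripper":{"type":"array","items":{"type":"number"}},"squeeze":{"type":"number"}},"required":["dr","offset","gripper"]}

```bash
mkdir -p pics; cat > h.py <<'E'
import numpy as np, cv2
from workcell import manip
from scipy.spatial.transform import Rotation as R
def cal(n):
    c=manip.calibration(n); K=np.array([[c['fx'],0,c['cx']],[0,c['fy'],c['cy']],[0,0,1.]])
    Rm=cv2.Rodrigues(np.array(c['rvec'],float))[0]; return K,np.array(c['dist'],float),Rm,np.array(c['tvec'],float).ravel()
def ray(C,uv):
    K,d,Rm,t=C; p=cv2.undistortPoints(np.array(uv,float).reshape(-1,1,2),K,d).reshape(-1,2)
    D=np.c_[p,np.ones(len(p))]; return -Rm.T@t, D@Rm
def plane(C,uv,z):
    o,D=ray(C,uv); return o+D*((z-o[2])/D[:,2])[:,None]
def deproj(C,uv,dep):
    o,D=ray(C,uv); return o+D*np.array(dep)[:,None]
E
python3 - <<'E'
from h import *
ims=[]
for n in ('top','side'):
    i,d=manip.grab_frame(n); np.savez('f_'+n,i=i,d=d); cv2.imwrite(f'pics/{n}0.png',i); print(n,manip.calibration(n))
print(manip.state())
E
```

```text
top {'fx': 368.05521544954826, 'fy': 368.05521544954826, 'cx': 249.36256605764456, 'cy': 189.02450361738957, 'dist': array([-0.02546083,  0.        ,  0.        ,  0.        ,  0.        ]), 'rvec': array([ 2.18295457, -2.17999445,  0.09634248]), 'tvec': array([-0.06249141,  0.57689389,  1.25737191])}
side {'fx': 484.26143687794263, 'fy': 484.26143687794263, 'cx': 248.93266964872706, 'cy': 193.72609900472872, 'dist': array([-0.17264718,  0.        ,  0.        ,  0.        ,  0.        ]), 'rvec': array([ 0.08787747,  2.99271191, -0.86048808]), 'tvec': array([0.56264897, 0.09755617, 1.57165505])}
{'clock': 0.1, 'q': array([-1.47207908e+00,  1.59007236e-01,  1.59812613e+00,  1.71780672e-05,
        1.38619384e+00, -2.10120112e-01]), 'joint_vel': array([-0.00044834, -0.00174662, -0.00251519,  0.00087712, -0.00161969,
        0.00092233]), 'joint_torque': array([-6.39156679e-04, -3.96989965e+01, -3.32337499e+01, -2.17558518e-04,
        4.20857497e-03,  8.02943589e-06]), 'tool_pos': array([ 0.17469357, -0.54727952,  0.24909348]), 'ee_rot': array([ 9.88100980e-01,  1.53804098e-01,  5.67122882e-05, -8.65462958e-04]), 'ft_force': array([-1.31253078,  0.42819109,  0.03346255]), 'torque': array([ 0.02033057, -0.01635997, -0.05021625]), 'finger_force': 0.0, 'opening': 0.0854893358371937}
```

View pics/top0.png

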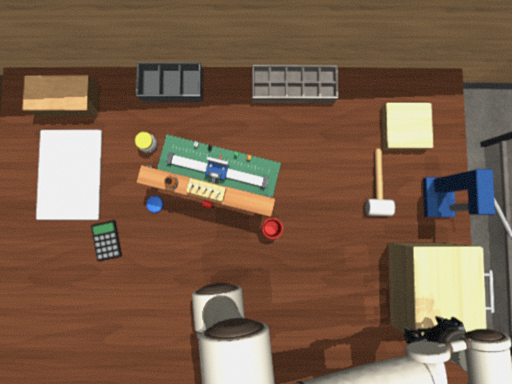

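View pics/side0.png

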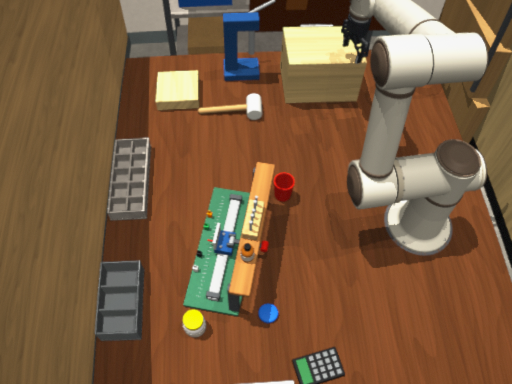

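The top view shows the gauge around (215,175), with yaw slightly negative. The orange clip is at about (249,157), to the right (-y), and the red grip shows below the shelf at (207,204). In the side view the orange clip is at (210,212) and the grip at (265,246).

```bash
python3 - <<'E'
from h import *
def load(n):
    f=np.load(f'f_{n}.npz'); return f['i'],f['d'],cal(n)
for n,(x0,y0,x1,y1) in dict(top=(130,125,290,245),side=(180,155,300,340)).items():
    i,d,C=load(n); h=cv2.cvtColor(i,cv2.COLOR_BGR2HSV)
    H,S,V=[h[...,k].astype(int) for k in range(3)]
    roi=np.zeros(H.shape,bool); roi[y0:y1,x0:x1]=1
    ms=dict(red=(((H<4)|(H>176))&(S>190)&(V>90)),orange=((H>=8)&(H<=22)&(S>200)&(V>180)),blue=((H>105)&(H<125)&(S>150)&(V>60)),green=((H>60)&(H<85)&(S>100)&(V>60)))
    for k,m in ms.items():
        m=(m&roi).astype(np.uint8); nn,l,st,ce=cv2.connectedComponentsWithStats(m)
        for j in range(1,nn):
            if st[j,4]>=4:
                uv=ce[j]; dd=np.median(d[l==j]); P=deproj(C,[uv],[dd])[0]
                print(n,k,st[j].tolist(),uv.round(1),P.round(3))
    sc=4 if n=='top' else 3
    cv2.imwrite(f'pics/{n}crop.png',cv2.resize(i[y0:y1,x0:x1],None,fx=sc,fy=sc,interpolation=cv2.INTER_CUBIC))
# point cloud both: shelf top & plate
P=[]
for n in('top','side'):
    i,d,C=load(n); v,u=np.mgrid[:384,:512]; uv=np.c_[u.ravel(),v.ravel()]; p=deproj(C,uv,d.ravel()); c=i.reshape(-1,3)
    hsv=cv2.cvtColor(i,cv2.COLOR_BGR2HSV).reshape(-1,3)
    ok=(d.ravel()>0)&(p[:,0]>.3)&(p[:,0]<.75)&(p[:,1]>-.2)&(p[:,1]<.4)
    for nm,m in dict(shelf=ok&(abs(p[:,2]-.196)<.006)&(hsv[:,0]<22)&(hsv[:,1]>120),plate=ok&(abs(p[:,2]-.016)<.007)&(hsv[:,0]>60)&(hsv[:,0]<90)&(hsv[:,1]>90)).items():
        q=p[m]; r=cv2.minAreaRect(q[:,:2].astype(np.float32)*1000); print(n,nm,m.sum(),r,np.median(q[:,2]))
E
```

```text
top red [203, 201, 9, 7, 46] [207. 204.] [0.523 0.08  0.072]
top red [265, 219, 15, 5, 26] [272.3 220.8] [ 0.467 -0.138  0.075]
top red [262, 223, 17, 15, 57] [270.6 231.4] [ 0.431 -0.134  0.034]
top red [271, 225, 3, 2, 4] [272.  225.2] [ 0.451 -0.141  0.004]
top red [280, 225, 2, 4, 5] [280.6 226.4] [ 0.449 -0.165  0.08 ]
top red [279, 230, 3, 4, 8] [280.2 231.4] [ 0.432 -0.164  0.079]
top blue [206, 163, 21, 17, 137] [216.9 169.9] [0.64  0.049 0.056]
top blue [147, 196, 16, 16, 206] [154.4 203.7] [0.526 0.27  0.015]
top green [158, 136, 53, 45, 362] [179.  161.2] [0.675 0.186 0.017]
top green [170, 143, 3, 4, 5] [170.8 144.2] [0.736 0.217 0.017]
top green [175, 144, 4, 3, 7] [176.7 144.7] [0.735 0.196 0.015]
top green [199, 144, 10, 9, 37] [203.9 147.8] [0.724 0.099 0.016]
top green [210, 147, 36, 14, 168] [226.5 153.6] [0.703 0.019 0.017]
top green [195, 149, 2, 3, 4] [195.5 150. ] [0.716 0.129 0.014]
top green [173, 150, 35, 12, 86] [189.7 155.5] [0.696 0.149 0.016]
top green [243, 157, 37, 38, 253] [266.  170.8] [ 0.642 -0.12   0.016]
top green [229, 164, 26, 10, 73] [241.8 168
[... 555 characters left out ...]
 [0.529 0.274 0.017]
side green [184, 188, 65, 127, 2747] [214.1 256.4] [0.676 0.091 0.027]
side green [239, 297, 3, 5, 10] [239.6 298.6] [0.606 0.241 0.057]
top shelf 1765 ((557.1988525390625, 72.72622680664062), (421.0899658203125, 54.85650634765625), 75.98841857910156) 0.19593358842904762
top plate 2148 ((661.2451782226562, 46.786407470703125), (414.5478515625, 121.53380584716797), 75.89891052246094) 0.01612845566917387
side shelf 1719 ((559.0322875976562, 72.05842590332031), (421.8832702636719, 54.640628814697266), 76.15579223632812) 0.1964199844624095
side plate 2654 ((659.6519165039062, 52.71318054199219), (430.40728759765625, 154.3729248046875), 82.84239196777344) 0.016713263377969412
```

View pics/topcrop.png

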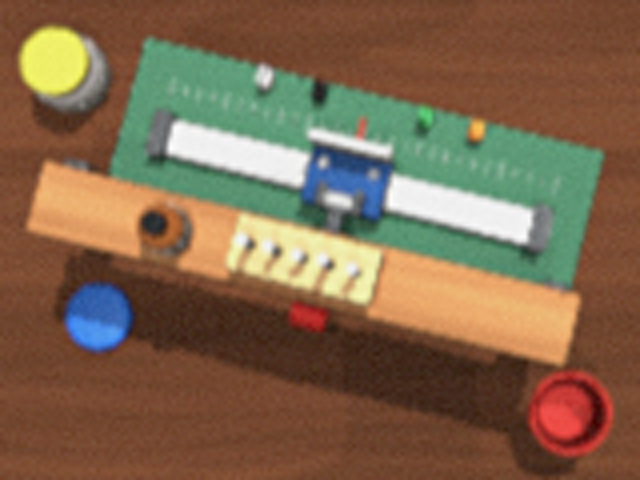

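View pics/sidecrop.png

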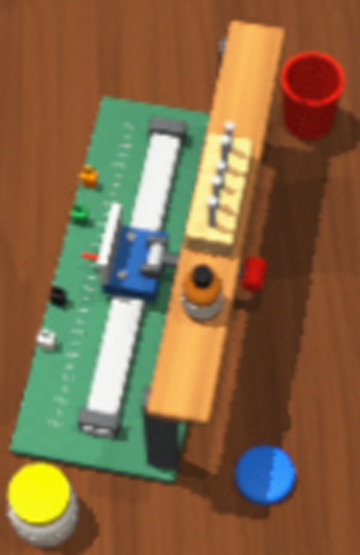

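The crops show the white, black, green and orange clips from left to right. Orange is the rightmost clip, close to the -100 mm notch. The carriage is in the middle with the red grip in front of the shelf, and the cup is clear of the right end.

```bash
cat >> h.py <<'E'
yaw=-0.244; T=np.array([.6206,.0568,0]); G=R.from_euler('z',yaw)
def w(g): return T+G.apply(np.array(g)/1000)
def tgt(tilt):
    t=np.deg2rad(tilt); x=[np.cos(t),0,np.sin(t)]; y=[0,-1,0]; z=[np.sin(t),0,-np.cos(t)]
    return G*R.from_matrix(np.array([x,y,z]).T)
def plan(p,Rt):
    s=manip.state(); Rc=R.from_quat(s['ee_rot'])
    print('off mm',(Rc.inv().apply(p-s['tool_pos'])*1000).round(1),'rot',(Rc.inv()*Rt).as_rotvec().round(4),'q',s['q'].round(2))
def where():
    s=manip.state(); g=G.inv().apply(s['tool_pos']-T)*1000
    print('t',s['clock'],'gauge mm',g.round(1),'F gauge',G.inv().apply(s['ft_force']).round(1),'open',round(s['opening']*1000,1),s['finger_force'],'q',s['q'].round(2))
E
python3 - <<'E'
from h import *
f=np.load('f_top.npz'); C=cal('top'); d=f['d']; v,u=np.mgrid[:384,:512]; p=deproj(C,np.c_[u.ravel(),v.ravel()],d.ravel())
ok=d.ravel()>0
for y in np.arange(-.7,.15,.1):
    print(round(y,2),[round(float(p[ok&(abs(p[:,0]-x)<.025)&(abs(p[:,1]-y)<.05)][:,2].max(initial=-1)),2) for x in np.arange(.1,.6,.05)])
m=plane(C,[[249.2,157.7]],.035); print('marker g',G.inv().apply(m-T)*1000)
s=manip.state(); Rc=R.from_quat(s['ee_rot']); print(s['tool_pos'])
plan(w([-164.3,0,140.6]),tgt(40)); plan(np.array([.42,.10,.27]),tgt(40))
E
```

```text
-0.7 [-1.0, 0.21, 0.21, 0.21, 0.21, 0.21, 0.2, 0.01, 0.28, 0.28]
-0.6 [0.12, 0.58, 0.58, 0.58, 0.21, 0.21, 0.21, 0.01, 0.06, 0.05]
-0.5 [0.08, 0.58, 0.58, 0.58, 0.2, 0.2, 0.2, 0.01, 0.06, 0.06]
-0.4 [0.01, 0.62, 0.62, 0.56, 0.01, 0.01, 0.01, 0.01, 0.01, 0.01]
-0.3 [0.01, 0.01, 0.64, 0.01, 0.01, 0.01, 0.01, 0.01, 0.01, 0.01]
-0.2 [0.01, 0.01, 0.65, 0.01, 0.01, 0.01, 0.09, 0.09, 0.01, 0.01]
-0.1 [0.01, 0.01, 0.73, 0.74, 0.73, 0.01, 0.09, 0.09, 0.2, 0.2]
-0.0 [-1.0, 0.0, 0.73, 0.74, 0.74, 0.01, 0.01, 0.01, 0.2, 0.28]
0.1 [0.33, 0.34, 0.38, 0.39, 0.36, 0.01, 0.01, 0.01, 0.08, 0.28]
marker g [[ 91.31020544 -98.62457234  35.        ]]
[ 0.17469357 -0.54727952  0.24909348]
off mm [ 468.6 -526.1  109.6] rot [-0.1946  0.6801  0.5294] q [-1.47  0.16  1.6   0.    1.39 -0.21]
off mm [ 430.4 -542.1  -19.8] rot [-0.1946  0.6801  0.5294] q [-1.47  0.16  1.6   0.    1.39 -0.21]
```

Request:
apply_moves(dr=[[0,0,0],[0,0,0],[0,0,0],[0,0,0],[0,0,0],[0,0,0],[0,0,0],[0,0,0]], offset=[[20,-25,-10],[36,-45,-5],[36,-45,-5],[36,-45,0],[36,-45,0],[36,-45,0],[36,-45,0],[36,-45,0]], gripper=[60,60,60,60,60,60,60,60], squeeze=30)

```text
clock: 1.1
tool_pos: [0.3307, -0.1394, 0.2698]
ee_rot: [0.988, 0.153, 0.0, 0.0]
ft_force: [1.2, 0.3, -1.2]
opening: 0.06
finger_force: 0.0
```

Request:
apply_moves(dr=[[0,0,0],[0,0,0],[0,0,0],[0,0,0],[-0.032,0.113,0.088],[-0.032,0.113,0.088],[-0.032,0.113,0.088],[-0.032,0.113,0.088]], offset=[[36,-45,0],[36,-45,0],[36,-45,0],[30,-40,0],[0,0,0],[0,0,0],[0,0,0],[0,0,0]], gripper=[60,60,60,60,60,60,60,60])

```text
clock: 2.1
tool_pos: [0.4087, 0.0674, 0.2698]
ee_rot: [0.972, -0.026, 0.231, 0.028]
ft_force: [-0.6, 1.1, -0.0]
opening: 0.0601
finger_force: 0.0
```

```bash
python3 - <<'E'
from h import *
where(); plan(w([-164.3,0,140.6]),tgt(40))
E
```

```text
t 2.1 gauge mm [-208.2  -40.9  269.8] F gauge [-0.9  0.9 -0. ] open 60.1 0.0 q [-0.12 -0.7   2.31 -0.01  1.06  1.51]
off mm [-12.6 -37.9 136.7] rot [-0.0641  0.2248  0.1746] q [-0.12 -0.7   2.31 -0.01  1.06  1.51]
```

Request:
apply_moves(dr=[[0,0,0],[0,0,0],[0,0,0],[-0.032,0.112,0.087],[-0.032,0.112,0.087],[0,0,0],[0,0,0],[0,0,0]], offset=[[-4,-13,46],[-4,-12,46],[-4,-12,44],[0,0,0],[0,0,0],[0,0,0],[0,0,0],[0,0,0]], gripper=[60,60,60,60,60,60,60,60])

```text
clock: 3.1
tool_pos: [0.4618, 0.094, 0.1424]
ee_rot: [0.939, -0.104, 0.325, 0.043]
ft_force: [1.0, 0.2, 0.3]
opening: 0.0599
finger_force: 0.0
```

```bash
python3 - <<'E'
from h import *
where(); plan(w([-100,0,64]),tgt(40))
C=cal('wrist'); i,d=manip.grab_frame('wrist'); cv2.imwrite('pics/wrist1.png',i)
h=cv2.cvtColor(i,cv2.COLOR_BGR2HSV); m=(((h[...,0]<5)|(h[...,0]>175))&(h[...,1]>150)&(h[...,2]>60)).astype(np.uint8)
n,l,st,ce=cv2.connectedComponentsWithStats(m)
for j in range(1,n):
    if st[j,4]>60:
        P=deproj(C,[ce[j]],[np.median(d[l==j])]); print(st[j],ce[j],(G.inv().apply(P-T)*1000).round(1))
        v,u=np.where((l==j)&(d>0)); q=G.inv().apply(deproj(C,np.c_[u,v],d[v,u])-T)*1000; print(np.percentile(q,[1,50,99],axis=0).round(1))
E
```

```text
t 3.1 gauge mm [-163.1   -2.3  142.4] F gauge [0.9 0.5 0.3] open 59.9 0.0 q [ 0.06 -0.36  2.43 -0.42  0.46  2.17]
off mm [  1.   -2.1 100.7] rot [-0.002   0.03    0.0238] q [ 0.06 -0.36  2.43 -0.42  0.46  2.17]
[ 236  177   43   30 1214] [256.93080725 191.61367381] [[-1.05e+02 -1.00e-01  7.23e+01]]
[[-1.130e+02 -1.460e+01 -0.000e+00]
 [-1.054e+02 -1.000e-01  7.250e+01]
 [-7.630e+01  1.450e+01  7.530e+01]]
[ 481  212   31   66 1431] [498.91544375 244.31027254] [[-128.5 -205.6   20. ]]
[[-151.8 -218.9    0.7]
 [-128.6 -204.4   19.2]
 [-104.6 -200.6   41.4]]
```

View pics/wrist1.png

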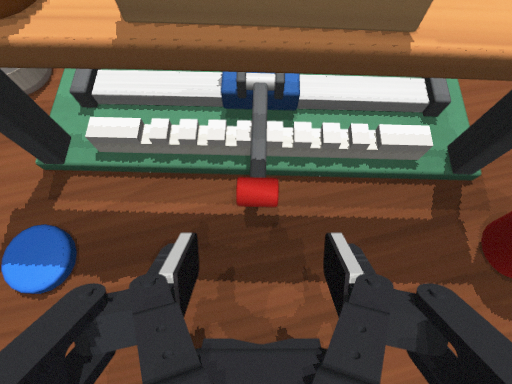

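The wrist view shows the red grip at (257,192), centred between the fingers, with the comb and shelf behind it. The position matches my estimate, so I'll advance along the tool axis and pinch.

Request:
apply_moves(dr=[[-0.002,0.03,0.024],[0,0,0],[0,0,0],[0,0,0],[0,0,0],[0,0,0],[0,0,0],[0,0,0]], offset=[[1,-2,25],[0,0,25],[0,0,25],[0,0,25],[0,0,0],[0,0,0],[0,0,0],[0,0,0]], gripper=[60,60,60,60,60,20,20,20], squeeze=30)

```text
clock: 4.15
tool_pos: [0.524, 0.0809, 0.0658]
ee_rot: [0.933, -0.114, 0.34, 0.042]
ft_force: [-5.8, 0.6, 7.0]
opening: 0.0291
finger_force: 32.9
```

```bash
python3 - <<'E'
from h import *
where(); plan(w([-100,0,64]),tgt(40))
E
```

```text
t 4.15 gauge mm [-99.6   0.1  65.8] F gauge [-5.8 -0.8  7. ] open 29.1 32.89147138595581 q [ 0.02  0.03  2.32 -0.99  0.2   2.75]
off mm [-1.5  0.1  1.1] rot [-0.0001 -0.0006 -0.0003] q [ 0.02  0.03  2.32 -0.99  0.2   2.75]
```

Request:
apply_moves(dr=[[0,0,0],[0,0,0],[0,0,0],[0,0,0],[0,0,0],[0,-0.04,0],[0,-0.04,0],[0,-0.04,0]], offset=[[4,0,-4.5],[4,0,-4],[4,0,-4],[4,0,-3],[4,0,-3],[0,0,0],[0,0,0],[0,0,0]], gripper=[20,20,20,20,20,20,20,20])

```text
clock: 5.15
tool_pos: [0.5273, 0.0803, 0.0926]
ee_rot: [0.952, -0.117, 0.283, 0.034]
ft_force: [-1.7, -3.2, 2.4]
opening: 0.0294
finger_force: 33.0
```

```bash
python3 - <<'E'
from h import *
where(); plan(w([-96.1,0,91.6]),tgt(33))
C=cal('side'); i,d=manip.grab_frame('wrist'); cv2.imwrite('pics/wrist2.png',i)
E
```

```text
t 5.15 gauge mm [-96.2   0.3  92.6] F gauge [-0.8 -3.5  2.4] open 29.4 32.96464204788208 q [-0.01 -0.03  2.25 -0.35  0.38  2.1 ]
off mm [-0.5  0.3  0.9] rot [-0.001  -0.0012  0.    ] q [-0.01 -0.03  2.25 -0.35  0.38  2.1 ]
```

View pics/wrist2.png

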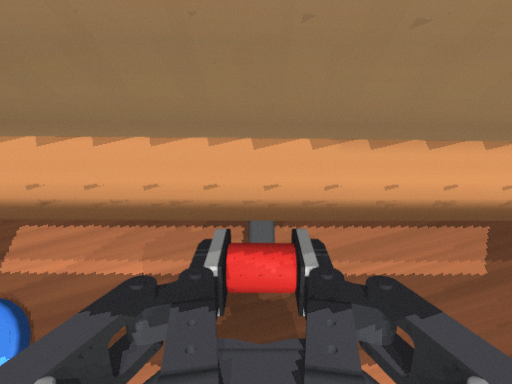

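The grip (262,268) is held squarely and raised to about 0.28 rad. Next is the 100 mm slide along the gauge's -y, which is the tool's +y.

Request:
apply_moves(dr=[[0,0,0],[0,0,0],[0,0,0],[0,0,0],[0,0,0],[0,0,0],[0,0,0],[0,0,0]], offset=[[0,10,0],[0,15,0],[0,15,0],[0,15,0],[0,15,0],[0,15,0],[0,15,0],[0,0,0]], gripper=[20,20,20,20,20,20,20,20])

```text
clock: 6.2
tool_pos: [0.5027, -0.0178, 0.0924]
ee_rot: [0.951, -0.117, 0.283, 0.035]
ft_force: [-7.2, -0.8, 6.3]
opening: 0.029
finger_force: 33.9
```

```bash
python3 - <<'E'
from h import *
where(); plan(w([-96.1,-100,91.6]),tgt(33))
i,d=manip.grab_frame('side'); cv2.imwrite('pics/side2.png',cv2.resize(i[155:340,160:330],None,fx=3,fy=3,interpolation=cv2.INTER_CUBIC))
i,d=manip.grab_frame('top'); C=cal('top'); cv2.imwrite('pics/top2.png',cv2.resize(i[125:245,130:290],None,fx=4,fy=4,interpolation=cv2.INTER_CUBIC))
h=cv2.cvtColor(i,cv2.COLOR_BGR2HSV); H,S,V=[h[...,k].astype(int) for k in range(3)]
for nm,m in dict(red=((H<5)|(H>175))&(S>110)&(V>90),orange=(H>=8)&(H<=22)&(S>170)&(V>130)).items():
    n,l,st,ce=cv2.connectedComponentsWithStats(m.astype(np.uint8))
    for j in range(1,n):
        g=(G.inv().apply(plane(C,[ce[j]],.038)-T)*1000)[0]
        if 50<g[0]<110 and abs(g[1])<150: print(nm,st[j],ce[j].round(1),g.round(1))
E
```

```text
t 6.2 gauge mm [ -96.3 -100.9   92.4] F gauge [-6.8 -2.5  6.3] open 29.0 33.89232695102692 q [-0.29 -0.15  2.36  0.07  0.36  1.47]
off mm [-0.2 -0.9  0.8] rot [ 0.0009 -0.0021 -0.0007] q [-0.29 -0.15  2.36  0.07  0.36  1.47]
red [248 165   1   1   1] [248. 165.] [  65.  -100.9   38. ]
orange [248 158   1   2   2] [248.  158.5] [ 87.1 -95.4  38. ]
```

View pics/top2.png

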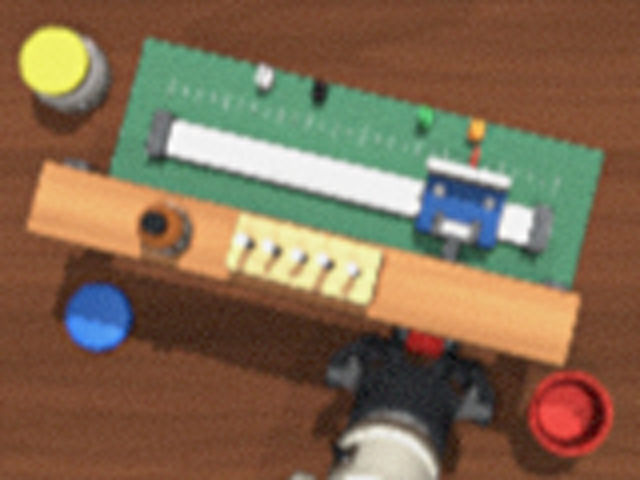

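The top view shows the pointer, crop (475,155), in line with the orange clip at (477,131). I'll correct 1 mm, then press down.

Request:
apply_moves(dr=[[0,0,0],[0,0,0],[0,0,0],[0,0,0],[0,0,0],[0,0,0],[0,0,0],[0,0,0]], offset=[[0,-1,0],[-4,0,3.5],[-3,0,3.5],[-3,0,3.5],[-3,0,4],[-3,0,4],[-3,0,4],[0,0,0]], gripper=[20,20,20,20,20,20,20,20])

```text
clock: 7.3
tool_pos: [0.5004, -0.0151, 0.0645]
ee_rot: [0.951, -0.116, 0.284, 0.035]
ft_force: [-23.0, 4.0, 29.9]
opening: 0.0294
finger_force: 39.6
```

```bash
python3 - <<'E'
from h import *
where(); plan(w([-100,-100,64]),tgt(33))
E
```

```text
t 7.3 gauge mm [-99.3 -98.8  64.5] F gauge [-23.3  -1.7  29.9] open 29.4 39.56357181072235 q [-0.29 -0.08  2.37  0.09  0.27  1.45]
off mm [-0.9  1.2  0. ] rot [-0.0002 -0.0039  0.0009] q [-0.29 -0.08  2.37  0.09  0.27  1.45]
```

```bash
python3 - <<'E'
from h import *
C=cal('wrist'); i,d=manip.grab_frame('wrist'); cv2.imwrite('pics/wrist3.png',i)
h=cv2.cvtColor(i,cv2.COLOR_BGR2HSV); m=(((h[...,0]<5)|(h[...,0]>175))&(h[...,1]>150)&(h[...,2]>60)).astype(np.uint8)
n,l,st,ce=cv2.connectedComponentsWithStats(m)
for j in range(1,n):
    if st[j,4]>200:
        v,u=np.where((l==j)&(d>0)); q=G.inv().apply(deproj(C,np.c_[u,v],d[v,u])-T)*1000; print(st[j],np.percentile(q,[2,50,98],axis=0).round(1).tolist())
E
```

```text
[ 225  243   73   52 3584] [[-112.5, -114.1, 63.7], [-102.8, -99.8, 72.2], [-92.6, -85.6, 74.4]]
[ 432  258   80  100 4936] [[-134.3, -218.4, 5.3], [-116.8, -202.7, 50.6], [-100.1, -198.4, 72.8]]
```

View pics/wrist3.png

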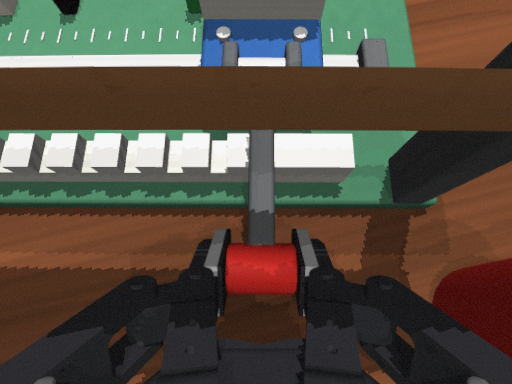

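The wrist view shows the lever lying in the last notch, with the grip at (262,269). Its centre is about 64 mm high at y -99.8 mm, so it is fully down. I'll release and retreat along the tool axis.

Request:
apply_moves(dr=[[0,0,0],[0,0,0],[0,0,0],[0,0,0],[0,0,0],[0,0,0],[0,0,0],[0,0,0]], offset=[[0,0,0],[0,0,0],[0,0,0],[0,0,0],[0,0,-15],[0,0,-25],[0,0,-30],[0,0,-30]], gripper=[60,60,60,60,60,60,60,60])

```text
clock: 8.35
tool_pos: [0.446, -0.0019, 0.1468]
ee_rot: [0.952, -0.117, 0.282, 0.035]
ft_force: [0.5, -0.7, -0.5]
opening: 0.0601
finger_force: 0.0
```

```bash
python3 - <<'E'
from h import *
where()
C=cal('wrist'); i,d=manip.grab_frame('wrist'); cv2.imwrite('pics/wrist4.png',i)
h=cv2.cvtColor(i,cv2.COLOR_BGR2HSV); m=(((h[...,0]<5)|(h[...,0]>175))&(h[...,1]>150)&(h[...,2]>60)).astype(np.uint8)
n,l,st,ce=cv2.connectedComponentsWithStats(m)
for j in range(1,n):
    if st[j,4]>200:
        v,u=np.where((l==j)&(d>0)); q=G.inv().apply(deproj(C,np.c_[u,v],d[v,u])-T)*1000; print(st[j],np.percentile(q,[2,50,98],axis=0).round(1).tolist())
E
```

```text
t 8.35 gauge mm [-155.2  -99.2  146.8] F gauge [ 0.7 -0.5 -0.5] open 60.1 0.0 q [-0.29 -0.51  2.48  0.05  0.59  1.49]
[  377   173   135   102 10477] [[-157.6, -261.2, 3.8], [-126.7, -246.9, 61.1], [-97.9, -198.6, 85.0]]
[ 239  178   43   30 1218] [[-112.8, -113.8, 65.2], [-104.6, -99.5, 72.7], [-92.8, -85.6, 75.1]]
```

View pics/wrist4.png

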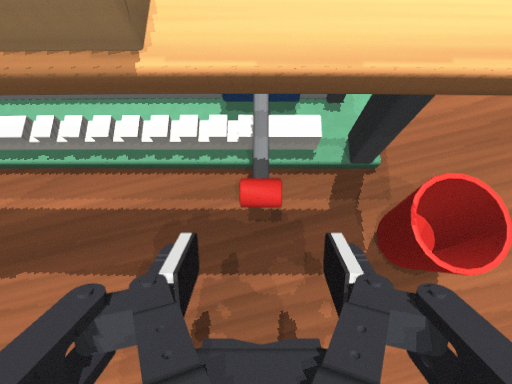

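The grip at (261,193) stays down: its top is at 75.1 mm, against 75.3 mm when locked at the start. It sits at y -99.7 mm, in the notch at the marker, and the robot touches nothing.

```bash
python3 -c "
from workcell import manip; print(manip.finish_job())"
```

```text
the job is handed in; nothing more can be done
None
```

I moved the length stop to the notch at the orange marker (y = -100 mm) and pressed the lever fully down. The arm is clear, and I handed the job in at about 8.4 s; no verdict came back.

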